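# Load the ball carrier and hold the moisture meter on the marked ball

### The arm

A 6-joint arm with a two-finger parallel gripper is mounted at the origin on the work surface. World frame = base frame: x ahead of the robot, y to its left, z up, the work surface at z = 0. Lengths are in m, angles in degrees, forces in N, time in s.
With the tool pointing down it reaches from about 0.275 to 0.775 m from the base axis. Payload 14.6 kg.
Tool frame: the origin (TCP) lies at the centre of the arm's flange, where the gripper is bolted on; the fingertips stand 173 mm ahead of it and the grasp point (between the pads) lies 155 mm ahead of it (r.grip_depth is the distance from the TCP to the grasp point, in m); z points along the fingers, y is the line along which they close (so a half turn about z gives the same grasp; the last joint's range is limited). The gripper opens to 85 mm and grips with 20 to 120 N. Pads are 22 mm wide; open, the fingers measure 114 mm over their backs; the gripper's body (76 mm by 85 mm) begins 54 mm behind the grasp point. The pads swing forward as they close: fully open they stand 13 mm farther back than shut.
Start: joints at [55.961, 15.075, -2.767, 72.158, 0, 81.102], TCP at [0.223, 0.475, 0.405] pointing down, gripper open.
Joint ranges: [-151.79, 151.79], [-50.71, 97.33], [-67.44, 78.34], [-121.81, 120.89], [-77.56, 73.72], [-180, 180]. Speed limits (degrees/s): [108.29, 108.29, 147.25, 159.86, 180, 180].

### API

Orientations are given as a 3x3 rotation matrix whose columns are the frame's x, y, z axes.
In Python, from plant import status, get_image, ticket, r gives the robot as it stands. The module is installed in compiled form; this text tells all that it offers.
- The arm moves only by the tool send_rows, never from a script. Its argument "targets" is a list that holds one entry, the list of rows, each a list of 7 numbers: the turn, a rotation vector about the tool's x, y, z normalised to -1 to 1, where 1 is 0.1 rad, then the shift along the tool's x, y, z normalised to -1 to 1, where 1 is 20 mm, then the opening, from -1 (shut) to 1 (fully open). In form: [[[ax, ay, az, tx, ty, tz, jaw], ...]]. A call has 1 to 10 rows; each row shifts and turns the commanded pose from where the row before left it, along the tool's axes as they then stand; what a row does not reach is not made up. A row lasts 1/12 s, in which the tool goes at most 41.7 mm and 7.16 degrees, less where a joint would pass 70% of its speed; a pose out of reach is approached as far as the arm can. A call with a number of a shift or a turn outside -1 to 1 is refused whole. A call with a gripper value outside its range is refused whole. The fingers move at their own pace and stop on an object; the grip force is fixed at half the most. Time passes only in rows, so rows that do not move let the fingers close. It gives the time, the measured TCP pose, the force, the opening and the grip force at its end, in the units of the state.
- status.observe(): the state, without advancing time (a new reading comes with each control period).
- get_image(name): name is "scene" or "side" or "wrist"; returns a dict with "image" (420x560x3 uint8, red, green, blue), "fx", "fy", "cx", "cy" (pixels), "extrinsics" (4x4, takes a point from camera to world coordinates); the wrist camera has in their place "mount" (4x4, takes a point from camera to tool coordinates, whose origin is the TCP and whose axes are the flange's). Camera axes: x right, y up, looking along -z (the intrinsics and any distortion apply to the point x, -y, -z); pixel columns grow to the right and rows downward; lengths in m; the calibration is good to about 2 mm. A picture is of the moment at which its call begins: read the wrist's pose just before it. There is no depth.
- ticket.job_done(): hands the job in; it is judged then, once.
The state is a dict: "time": time; "joints": joint angles; "joint_velocities": joint speeds; "tau": joint torques, N m; "tool_pos": TCP position; "tcp_rot": TCP orientation; "ft_force": force on the tool from outside, world axes, zero at the start; "wrist_torque": the same for the moment, N m; "opening": finger opening in m; "grasp_force": force on a finger pad.
Only numpy, scipy, OpenCV 4.12 (cv2) and the standard library are available. Lean on these libraries where they do the work, as an engineer would, in place of code of your own. Each camera call takes 0.05 s, during which the arm holds its last target. There are 200 camera calls.

### The job

Set the two pale wooden balls from their little rests onto the two empty cups of the carrier, one on each (the cups standing on the red and the blue disc; either ball may go on either). Then lift the yellow spring-tipped moisture meter out of its stand and, keeping it upright, press its brass tip lightly on the very top of the ball on the red disc until the plunger is about half way in, never against its stop. Finish while still holding the meter there, and leave the dark balls and everything else on the bench alone.

Things in the scene. Friction and masses are not known exactly. Their poses are not given: they have to be found in the camera images.
- carrier: Fixed aluminium plate 176 x 176 x 12 mm with four upright white six-sided cups (32 mm outside, 28 mm inside over flats, rims 42 mm above the bench) at x, y = +/-42 mm. Origin: centre of its underside, on the bench; z up, x, y along its edges. A ball rests on a rim with its centre 55 mm and its top 74 mm above the bench, 6 mm deep in the bore; fingers can pass down outside the cup.
- disc_red: Flat red disc, 66 mm across and 2 mm thick, lying on the carrier around the foot of one empty cup. Origin on that cup's axis, 12 mm above the bench. Any of the four cups may have it.
- disc_blue: Flat blue disc, same size, around the foot of the other empty cup. Origin on that cup's axis, 12 mm above the bench.
- ball_a: Pale wooden ball, 38 mm diameter, about 26 g, starting on a rest; origin at its centre, which is then 37 mm above the bench. Its axes mean nothing.
- ball_b: The other pale wooden ball, like ball_a, on the other rest.
- ball_c: Dark wooden ball, 38 mm diameter, already on one of the carrier's cups; leave it. Origin at its centre.
- ball_d: The other dark wooden ball, already on another of the carrier's cups; leave it. Origin at its centre.
- rest_a: Fixed dark steel rest under ball_a: foot 52 mm across and 4 mm thick, six-sided cup 32 mm across, 24 mm tall in all. Origin: centre of its underside.
- rest_b: Fixed rest under ball_b, like rest_a.
- stand: Fixed grey block 72 x 72 mm, 75 mm tall, with a vertical 24 x 24 mm through hole in which the meter hangs by its collar. Origin: centre of its underside.
- meter: Moisture meter, 0.10-0.17 kg, hanging upright in the stand. Origin on its axis at the lower end of its barrel, 40 mm above the bench at the start; z up its axis, x, y square to the handle faces. Barrel 22 mm dia from z = 0 to 35 mm, collar 36 mm dia from 35 to 40, square yellow handle 26 x 26 mm from 40 to 105 (top). Plunger sticks out 28 mm below. Lift at least 65 mm to clear the stand.
- plunger_tip (a point): Centre of the flat brass face (14 mm across) at the plunger's lower end: on the meter's axis, 28 mm below the meter's origin when the plunger is out.
- plunger (a joint): How far the sprung plunger is pushed in: 0 = fully out, 0.012 m = against its stop; half way is 0.006 m. Spring 500 N/m with 1 N preload: about 4 N at half way.
- can: Red can, 80 mm across, 110 mm tall; loose bystander, leave alone. Origin: centre of its underside.
- figurine: Turned brown wooden figurine, 60 mm across, 138 mm tall; loose bystander, leave alone. Origin: centre of its underside.
- offcut: Pale wooden block, 50 x 110 x 35 mm; loose bystander, leave alone. Origin: centre of its underside.
- jar: Amber glass jar with a white cap, 64 mm across, 85 mm tall; loose bystander, leave alone. Origin: centre of its underside.
- mallet: Wooden mallet lying down, handle towards its -x; loose bystander, leave alone. Origin: its underside, about mid-length.
Mind the look-alikes: they are no part of the job. What is shaped like the meter but purple is not meant.

How it is judged (in metres and radians):
On the way, in this order (a step that is already met when the one before it is completed fails the run):
1. both pale balls sit on the two empty cups, one on each, and are let go (((horizontal distance between ball_a and disc_red below 0.006 m and horizontal distance between ball_b and disc_blue below 0.006 m and height (world z) of ball_a between 0.05 and 0.06 m and height (world z) of ball_b between 0.05 and 0.06 m) or (horizontal distance between ball_b and disc_red below 0.006 m and horizontal distance between ball_a and disc_blue below 0.006 m and height (world z) of ball_b between 0.05 and 0.06 m and height (world z) of ball_a between 0.05 and 0.06 m)) and contact force between the fingers and ball_a below 0.05 N and contact force between the fingers and ball_b below 0.05 N), for 0.3 s.
2. the meter is lifted out of its stand with the balls in place (((horizontal distance between ball_a and disc_red below 0.006 m and horizontal distance between ball_b and disc_blue below 0.006 m and height (world z) of ball_a between 0.05 and 0.06 m and height (world z) of ball_b between 0.05 and 0.06 m) or (horizontal distance between ball_b and disc_red below 0.006 m and horizontal distance between ball_a and disc_blue below 0.006 m and height (world z) of ball_b between 0.05 and 0.06 m and height (world z) of ball_a between 0.05 and 0.06 m)) and height (world z) of plunger_tip above 0.08 m and contact force between the fingers and meter above 1 N), for 0.2 s.
At the end, for the whole second after the job is handed in: Gripper holds the meter still, upright within 8 deg, tip on the pale ball over the red disc (within 6 mm of centre, over 0.5 N), plunger 3 to 9 mm in, clear of carrier and stand; both pale balls let go, seated on the disc-marked cups (within 6 mm, centre 50 to 60 mm high) ((((horizontal distance between ball_a and disc_red below 0.006 m and horizontal distance between ball_b and disc_blue below 0.006 m and height (world z) of ball_a between 0.05 and 0.06 m and height (world z) of ball_b between 0.05 and 0.06 m) and horizontal distance between plunger_tip and ball_a below 0.006 m and contact force between meter and ball_a above 0.5 N) or ((horizontal distance between ball_b and disc_red below 0.006 m and horizontal distance between ball_a and disc_blue below 0.006 m and height (world z) of ball_b between 0.05 and 0.06 m and height (world z) of ball_a between 0.05 and 0.06 m) and horizontal distance between plunger_tip and ball_b below 0.006 m and contact force between meter and ball_b above 0.5 N)) and contact force between the fingers and ball_a below 0.05 N and contact force between the fingers and ball_b below 0.05 N and angle between meter's own z axis and vertical below 0.14 rad and value of joint plunger between 0.003 and 0.009 m and contact force between the fingers and meter above 1 N and contact force between meter and carrier below 0.05 N and contact force between meter and stand below 0.05 N and height (world z) of plunger_tip above 0.068 m and linear speed of meter below 0.02 m/s); the arm keeps its last pose, push and grip.
It fails at once if the plunger is pushed against its stop (value of joint plunger above 0.0117 m).
It fails at once if a dark ball is knocked off its cup (distance of any of ball_c, ball_d from where it was at the start of the episode above 0.012 m).
It fails at once if a bystander is pushed about (30 mm) (distance of any of can, figurine, offcut, jar, mallet from where it was at the start of the episode above 0.03 m).
It also fails if it takes over 62 s, if anything falls off the work surface, if the arm or the gripper's body presses on something with over 40 N, if the wrist force passes 120 N, or if a joint passes its speed limit or range.

## Working session

There is one attempt and no reset: what is moved stays moved. The work goes in short steps, Python scripts to look and compute and a tool call to move; the robot and the scene stay as the last step left them, time stands still between calls to the robot, and variables do not carry over. Pictures are saved under pics/ and viewed, at most 10 in all, crops included, and the job is handed in when it is done.

Besides the shell and the picture viewer there is one more tool, called after "Emit:" in YAML: its name, and indented under it one key for each argument. send_rows: Moves the arm, as the interface text tells. Its arguments: {"type":"object","properties":{"targets":{"type":"array"}},"required":["targets"]}

```bash
mkdir -p pics; ls; python3 - <<'E'
from plant import status,get_image,r
import cv2,numpy as np
s=status.observe();print({k:np.round(v,3).tolist() for k,v in s.items()},r.grip_depth)
ims=[]
for n in("scene","side","wrist"):
    d=get_image(n);cv2.imwrite(f"pics/{n}0.png",d["image"][:,:,::-1]);print(n,d["fx"],d["fy"],d["cx"],d["cy"],[k for k in d],np.round(d.get("extrinsics",d.get("mount")),3).tolist())
E
```

```text
pics
{'time': 0.0, 'joints': [55.962, 15.1, -2.804, 72.159, -0.002, 81.103], 'joint_velocities': [-0.018, -0.025, 0.028, 0.064, 0.114, -0.051], 'tau': [0.001, -63.762, 38.456, 0.014, -0.0, -0.0], 'tool_pos': [0.223, 0.475, 0.404], 'tcp_rot': [[-0.905, 0.425, -0.001], [0.425, 0.905, -0.001], [0.0, -0.001, -1.0]], 'ft_force': [-0.346, -0.128, 0.859], 'wrist_torque': [-0.026, -0.002, 0.003], 'grasp_force': 0.0, 'opening': 0.086} 0.1547
scene 441.54383299612755 441.54383299612755 284.15525611395424 205.39541574626455 ['image', 'fx', 'fy', 'cx', 'cy', 'extrinsics'] [[0.664, -0.477, 0.576, 1.251], [0.747, 0.428, -0.508, -0.465], [-0.004, 0.768, 0.641, 0.781], [0.0, 0.0, 0.0, 1.0]]
side 453.5772017348586 453.5772017348586 276.62227110722944 205.8935492270363 ['image', 'fx', 'fy', 'cx', 'cy', 'extrinsics'] [[-0.944, 0.153, -0.292, 0.233], [-0.33, -0.477, 0.815, 1.057], [-0.014, 0.865, 0.501, 0.655], [0.0, 0.0, 0.0, 1.0]]
wrist 348.6214854711294 348.6214854711294 279.83445946575057 212.8907057999898 ['image', 'fx', 'fy', 'cx', 'cy', 'mount'] [[0.0, 0.955, 0.296, 0.075], [1.0, 0.0, -0.002, -0.0], [-0.002, 0.296, -0.955, 0.031], [0.0, 0.0, 0.0, 1.0]]
```

View pics/scene0.png

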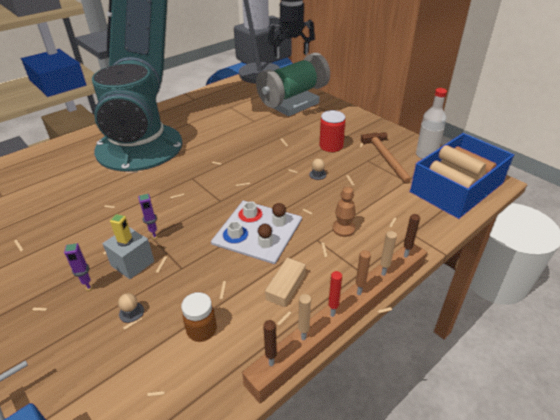

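View pics/side0.png

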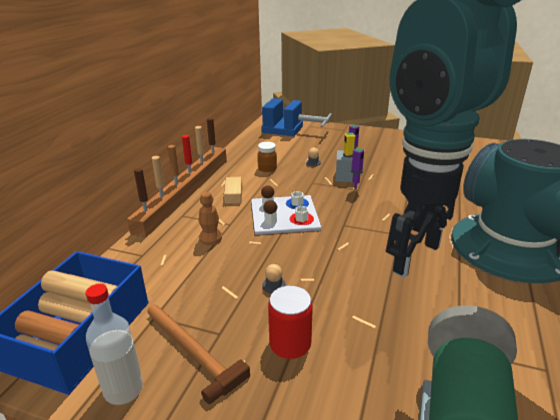

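The scene view shows the pale balls at (318,164) and (128,301). The red disc is at (250,212), the blue disc at (235,234) and the dark balls at (279,210) and (265,230). The yellow meter is at (122,228) in its grey stand, next to two purple decoys. In the side view the pale balls are at (273,272) and (314,153), and the yellow meter is at (349,145).

```bash
cat > h.py <<'E'
from plant import status,get_image
import cv2,numpy as np
def cam(n):
    s=status.observe();d=get_image(n)
    if "mount" in d:
        T=np.eye(4);T[:3,:3]=s["tcp_rot"];T[:3,3]=s["tool_pos"];d["E"]=T@d["mount"]
    else:d["E"]=np.array(d["extrinsics"])
    d["bgr"]=np.ascontiguousarray(d["image"][:,:,::-1]);d["hsv"]=cv2.cvtColor(d["bgr"],cv2.COLOR_BGR2HSV)
    return d
def ray(d,u,v):
    w=d["E"][:3,:3]@np.array([(u-d["cx"])/d["fx"],-(v-d["cy"])/d["fy"],-1]);return d["E"][:3,3],w/np.linalg.norm(w)
def plane(d,u,v,z):
    o,w=ray(d,u,v);return o+w*(z-o[2])/w[2]
def tri(rs):
    A=sum(np.eye(3)-np.outer(w,w) for o,w in rs);b=sum((np.eye(3)-np.outer(w,w))@o for o,w in rs)
    return np.linalg.solve(A,b)
def proj(d,p):
    q=np.linalg.inv(d["E"])@np.append(p,1);return d["cx"]+d["fx"]*q[0]/-q[2],d["cy"]-d["fy"]*q[1]/-q[2]
def blobs(d,lo,hi,amin=30,box=None):
    m=cv2.inRange(d["hsv"],np.array(lo),np.array(hi))
    if box is not None:
        k=np.zeros_like(m);k[box[1]:box[3],box[0]:box[2]]=255;m&=k
    n,_,st,c=cv2.connectedComponentsWithStats(m)
    return [(st[i].tolist(),np.round(c[i],1).tolist()) for i in range(1,n) if st[i][4]>=amin]
E
python3 - <<'E'
from h import *
S,D=cam("scene"),cam("side")
p=lambda x:print(np.round(x,4))
for a,b,z in[((318,164),(273,272),.037),((128,301),(314,153),.037)]:
    p(tri([ray(S,*a),ray(D,*b)]));p(plane(S,*a,z));p(plane(D,*b,z))
for d,bx in((S,(210,190,305,260)),(D,(245,170,325,240))):
    print("red",[(plane(d,*c,.014).round(4),s,c) for s,c in blobs(d,(0,150,100),(6,255,255),30,bx)])
    print("blue",[(plane(d,*c,.014).round(4),s,c) for s,c in blobs(d,(105,130,60),(125,255,255),30,bx)])
for d,bx in((S,(100,200,145,250)),(D,(335,120,365,165))):
    print("yel",[(plane(d,*c,.113).round(4),s,c) for s,c in blobs(d,(22,140,80),(34,255,255),30,bx)])
# carrier
for d,bx in((S,(205,190,310,265)),(D,(240,185,330,240))):
    m=cv2.inRange(d["hsv"],(0,0,140),(179,45,255));k=np.zeros_like(m);k[bx[1]:bx[3],bx[0]:bx[2]]=255;m&=k
    c=max(cv2.findContours(m,0,2)[0],key=cv2.contourArea);q=cv2.approxPolyDP(cv2.convexHull(c),6,True)[:,0]
    for u in q:print(u,plane(d,*u,.012).round(3))
E
```

```text
[0.5059 0.3261 0.0378]
[0.5057 0.3271 0.037 ]
[0.5059 0.3247 0.037 ]
[ 0.5923 -0.3259  0.0353]
[ 0.5968 -0.3254  0.037 ]
[ 0.5903 -0.3262  0.037 ]
red [(array([0.5346, 0.0463, 0.014 ]), [239, 209, 23, 13, 107], [249.9, 216.4])]
blue [(array([ 0.5704, -0.0296,  0.014 ]), [223, 228, 24, 15, 136], [234.9, 236.8])]
red [(array([0.5184, 0.0632, 0.014 ]), [290, 214, 24, 11, 119], [301.6, 219.7])]
blue [(array([ 0.5751, -0.0092,  0.014 ]), [286, 199, 10, 9, 41], [289.7, 203.7])]
yel [(array([ 0.4745, -0.2629,  0.113 ]), [110, 217, 21, 26, 300], [120.8, 231.0])]
yel [(array([ 0.4612, -0.2533,  0.113 ]), [344, 133, 11, 23, 186], [348.8, 144.3])]
[242 201] [0.468 0.071 0.012]
[301 217] [0.625 0.146 0.012]
[273 263] [ 0.7   -0.015  0.012]
[211 243] [ 0.547 -0.086  0.012]
[310 196] [ 0.533 -0.074  0.012]
[320 227] [0.463 0.08  0.012]
[255 232] [0.616 0.155 0.012]
[251 199] [ 0.692 -0.004  0.012]
```

Emit:
send_rows:
  targets:
    - [[0, 0, 0, -1, -0.05, 0.2, 1], [0, 0, 0, -1, -0.05, 0.2, 1], [0, 0, 0, -1, -0.05, 0.2, 1], [0, 0, 0, -1, -0.05, 0.2, 1], [0, 0, 0, -1, -0.05, 0.2, 1], [0, 0, 0, -1, -0.05, 0.2, 1], [0, 0, 0, -1, -0.05, 0.2, 1], [0, 0, 0, -1, -0.05, 0.2, 1]]

```text
time: 0.92
tool_pos: [0.3653, 0.3994, 0.3724]
tcp_rot: [[-0.905, 0.425, -0.0], [0.425, 0.905, -0.0], [0.0, -0.0, -1.0]]
ft_force: [0.1, 0.5, -0.4]
opening: 0.0854
grasp_force: 0.0
```

Emit:
send_rows:
  targets:
    - [[0, 0, 0, -1, -0.05, 0.3, 1], [0, 0, 0, -1, -0.05, 0.3, 1], [0, 0, 0, -1, -0.05, 0.3, 1], [0, 0, 0, -1, -0.05, 0.3, 1], [0, 0, 0, -1, -0.05, 0.3, 1], [0, 0, 0, -1, -0.05, 0.3, 1], [0, 0, 0, -1, -0.05, 0.3, 1], [0, 0, 0, -1, -0.05, 0.3, 1], [0, 0, 0, 0, 0, 0, 1], [0, 0, 0, 0, 0, 0, 1]]

```text
time: 1.75
tool_pos: [0.5064, 0.3244, 0.3241]
tcp_rot: [[-0.905, 0.426, -0.001], [0.426, 0.905, -0.0], [0.001, -0.001, -1.0]]
ft_force: [-0.2, 0.6, 0.8]
opening: 0.0852
grasp_force: 0.0
```

```bash
python3 - <<'E'
from h import *
d=cam("wrist");cv2.imwrite("pics/w1.png",d["bgr"]);s=status.observe();print(s["tool_pos"],s["ft_force"],s["time"])
print(proj(d,[.506,.326,.037]))
print(blobs(d,(10,60,150),(25,160,255),150))
E
```

```text
[0.50584042 0.32478131 0.32450968] [-1.69545597 -0.48960693 -0.62196454] 1.8
(np.float64(281.86488367228765), np.float64(207.11347869079077))
[([0, 0, 361, 206, 41350], [131.6, 69.1]), ([0, 32, 501, 289, 57198], [217.5, 186.7]), ([521, 33, 25, 32, 234], [533.0, 49.9]), ([492, 155, 63, 124, 3493], [522.6, 203.0]), ([163, 173, 358, 230, 39611], [345.8, 295.2]), ([467, 189, 93, 161, 4104], [531.5, 297.7]), ([328, 356, 74, 47, 1518], [369.6, 378.7]), ([465, 411, 29, 9, 151], [476.6, 416.4])]
```

View pics/w1.png

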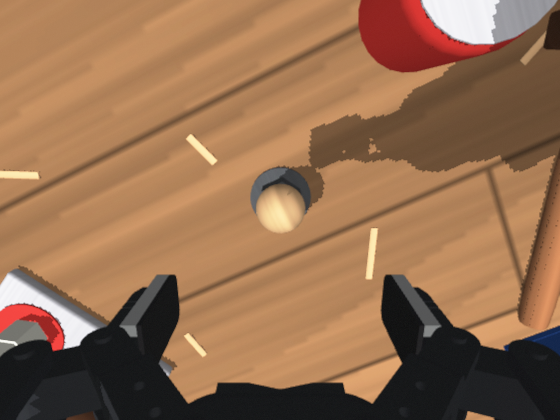

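The ball sits at (281,208) on its rest at (281,197), as predicted, so I go straight down.

```bash
python3 - <<'E'
from h import *
d=cam("wrist");s=status.observe();R=np.array(s["tcp_rot"]);t=np.array(s["tool_pos"])
m=cv2.inRange(d["hsv"],(10,30,130),(28,150,255))
g=cv2.cvtColor(d["bgr"],6);c=cv2.HoughCircles(g[150:260,220:340],cv2.HOUGH_GRADIENT,1,15,param1=80,param2=12,minRadius=20,maxRadius=30);print(c)
p=plane(d,280.7,208,.037);print(t,p,R.T@(p-t)/.02)
E
```

```text
[[[59.5 45.5 29.4]
  [58.5 60.5 22.7]]]
[0.5055017  0.32503988 0.32478827] [0.50590248 0.32534417 0.037     ] [-0.01518711  0.02333916 14.38940841]
```

Emit:
send_rows:
  targets:
    - [[0, 0, 0, 0, 0, 1, 1], [0, 0, 0, 0, 0, 1, 1], [0, 0, 0, 0, 0, 1, 1], [0, 0, 0, 0, 0, 1, 1], [0, 0, 0, 0, 0, 1, 1], [0, 0, 0, 0, 0, 1, 1], [0, 0, 0, 0, 0, 0.7, 1], [0, 0, 0, 0, 0, 0, -1], [0, 0, 0, 0, 0, 0, -1], [0, 0, 0, 0, 0, 0, -1]]

```text
time: 2.68
tool_pos: [0.5059, 0.3253, 0.1919]
tcp_rot: [[-0.906, 0.424, 0.001], [0.424, 0.906, 0.001], [-0.001, 0.001, -1.0]]
ft_force: [0.9, -0.4, -0.9]
opening: 0.0513
grasp_force: 0.0
```

Emit:
send_rows:
  targets:
    - [[0, 0, 0, 0, 0, 0, -1], [0, 0, 0, 0, 0, 0, -1], [0, 0, 0, 0, 0, 0, -1], [0, 0, 0, 0, 0, 0, -1], [0, 0, 0, 0, 0, 0, -1], [0, 0, 0, 0, 0, 0, -1]]

```text
time: 3.18
tool_pos: [0.506, 0.3248, 0.1919]
tcp_rot: [[-0.905, 0.425, 0.001], [0.425, 0.905, 0.0], [-0.001, 0.001, -1.0]]
ft_force: [-2.1, -3.2, 6.5]
opening: 0.0354
grasp_force: 59.1
```

Emit:
send_rows:
  targets:
    - [[0, 0, 0, 0, 0, -0.5, -1], [0, 0, 0, 0, 0, -1, -1], [0, 0, 0, 0, 0, -1, -1], [0, 0, 0, 0, 0, -1, -1], [0, 0, 0, 0, 0, -1, -1], [0, 0, 0, 0, 0, -1, -1], [0, 0, 0, 0, 0, -1, -1], [0, 0, 0, 0, 0, -0.5, -1]]

```text
time: 3.85
tool_pos: [0.506, 0.3249, 0.3343]
tcp_rot: [[-0.905, 0.425, 0.003], [0.425, 0.905, 0.002], [-0.002, 0.003, -1.0]]
ft_force: [-0.3, 0.8, 0.4]
opening: 0.0355
grasp_force: 59.8
```

Emit:
send_rows:
  targets:
    - [[0, 0, 0, -0.55, -1, 0, -1], [0, 0, 0, -0.55, -1, 0, -1], [0, 0, 0, -0.55, -1, 0, -1], [0, 0, 0, -0.55, -1, 0, -1], [0, 0, 0, -0.55, -1, 0, -1], [0, 0, 0, -0.55, -1, 0, -1]]

```text
time: 4.35
tool_pos: [0.5145, 0.1871, 0.3311]
tcp_rot: [[-0.905, 0.425, 0.0], [0.425, 0.905, 0.0], [-0.0, 0.0, -1.0]]
ft_force: [-0.1, -0.5, -1.1]
opening: 0.0351
grasp_force: 59.8
```

Emit:
send_rows:
  targets:
    - [[0, 0, 0, -0.55, -1, 0, -1], [0, 0, 0, -0.55, -1, 0, -1], [0, 0, 0, -0.55, -1, 0, -1], [0, 0, 0, -0.55, -1, 0, -1], [0, 0, 0, -0.55, -1, 0, -1], [0, 0, 0, -0.55, -0.9, 0, -1], [0, 0, 0, 0, 0, 0, -1], [0, 0, 0, 0, 0, 0, -1]]

```text
time: 5.02
tool_pos: [0.5243, 0.0526, 0.331]
tcp_rot: [[-0.905, 0.426, 0.0], [0.426, 0.905, 0.0], [-0.0, 0.0, -1.0]]
ft_force: [0.5, 0.9, -0.4]
opening: 0.0355
grasp_force: 59.9
```

```bash
python3 - <<'E'
from h import *
d=cam("wrist");cv2.imwrite("pics/w2.png",d["bgr"]);np.save("w2E.npy",d["E"])
for n,l,h in(("red",(0,150,90),(5,255,255)),("blue",(105,130,60),(125,255,255))):print(n,[(plane(d,*c,.014).round(4),s,c) for s,c in blobs(d,l,h,200)])
E
```

```text
red [(array([0.5187, 0.056 , 0.014 ]), [243, 158, 76, 75, 2670], [280.6, 190.6]), (array([0.5265, 0.0523, 0.014 ]), [264, 188, 34, 26, 617], [280.5, 200.5])]
blue [(array([ 0.5447, -0.0179,  0.014 ]), [186, 232, 71, 57, 1563], [217.7, 251.0])]
```

View pics/w2.png

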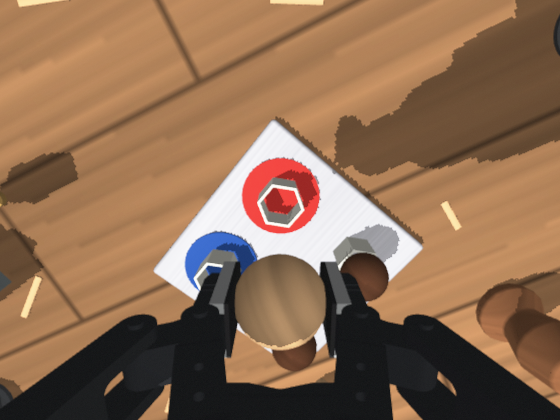

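The ball is firmly held, centred at about (281,302). The red disc is centred at (281,195) with its rim hexagon at (281,203), and the blue cup is partly hidden by the gripper.

```bash
python3 - <<'E'
from h import *
d=cam("wrist");s=status.observe();R=np.array(s["tcp_rot"]);t=np.array(s["tool_pos"]);print(t)
m=cv2.inRange(d["hsv"],(0,150,60),(6,255,255));m[:150]=0;m[250:]=0;m[:,:220]=0;m[:,340:]=0
c=max(cv2.findContours(m,0,2)[0],key=cv2.contourArea);e=cv2.fitEllipse(cv2.convexHull(c));print("disc",e,plane(d,*e[0],.014))
# rim: white hexagon outline, inside the disc
w=cv2.inRange(d["hsv"],(0,0,200),(179,60,255));w[:165]=0;w[229:]=0;w[:,:255]=0;w[:,308:]=0
n,l,st,ce=cv2.connectedComponentsWithStats(w);i=1+np.argmax(st[1:,4]);ys,xs=np.where(l==i)
q=cv2.minEnclosingCircle(np.c_[xs,ys].astype(np.float32));print("rim",st[i],q,plane(d,*q[0],.042))
# plate corners
for u in((276,119),(423,241),(154,270)):print(plane(d,*u,.012).round(4))
print("ball exp px",[np.round(proj(d,t+R@[0,0,z]),1) for z in(.145,.15,.155,.16)])
g=cv2.cvtColor(d["bgr"],6)[240:370,230:335];print(cv2.HoughCircles(g,cv2.HOUGH_GRADIENT,1,60,param1=80,param2=10,minRadius=40,maxRadius=55))
E
```

```text
[0.52420895 0.05368456 0.33091326]
disc ((279.67706298828125, 195.87026977539062), (74.47943115234375, 76.29346466064453), 89.29637908935547) [0.52244232 0.05406402 0.014     ]
rim [256 185  48  43 389] ((279.5, 206.0), 23.83809471130371) [0.52312462 0.05355002 0.042     ]
[0.4645 0.0781 0.012 ]
[0.6143 0.1513 0.012 ]
[ 0.5372 -0.0791  0.012 ]
ball exp px [array([281.5, 314.6]), array([281.4, 307.2]), array([281.4, 300.3]), array([281.3, 293.9])]
[[[50.5 61.5 47.7]]]
```

Emit:
send_rows:
  targets:
    - [[0, 0, 0, 0.09, 0, 1, -1], [0, 0, 0, 0, 0, 1, -1], [0, 0, 0, 0, 0, 1, -1], [0, 0, 0, 0, 0, 1, -1], [0, 0, 0, 0, 0, 1, -1], [0, 0, 0, 0, 0, 0.6, -1], [0, 0, 0, 0, 0, 0.37, -1], [0, 0, 0, 0, 0, 0, -1], [0, 0, 0, 0, 0, 0, -1]]

```text
time: 5.87
tool_pos: [0.5226, 0.0545, 0.2113]
tcp_rot: [[-0.906, 0.424, -0.0], [0.424, 0.906, -0.001], [0.0, -0.001, -1.0]]
ft_force: [-1.2, -3.5, -2.3]
opening: 0.0353
grasp_force: 60.9
```

Emit:
send_rows:
  targets:
    - [[0, 0, 0, 0, 0, 0, 0.2], [0, 0, 0, 0, 0, 0, 0.4], [0, 0, 0, 0, 0, 0, 0.6], [0, 0, 0, 0, 0, 0, 0.8], [0, 0, 0, 0, 0, 0, 0.8], [0, 0, 0, 0, 0, 0, 0.8], [0, 0, 0, 0, 0, -0.5, 0.8], [0, 0, 0, 0, 0, -1, 0.8], [0, 0, 0, 0, 0, -1, 1], [0, 0, 0, 0, 0, -1, 1]]

```text
time: 6.7
tool_pos: [0.5225, 0.0541, 0.2821]
tcp_rot: [[-0.905, 0.425, -0.0], [0.425, 0.905, 0.0], [0.0, -0.0, -1.0]]
ft_force: [-0.5, -0.9, -0.5]
opening: 0.0855
grasp_force: 0.0
```

Emit:
send_rows:
  targets:
    - [[0, 0, 0, 0, 0, -1, 1], [0, 0, 0, 0, 0, -1, 1], [0, 0, 0, 0, 0, -0.5, 1], [0, 0, 0, 0, 0, 0, 1], [0, 0, 0, 0, 0, 0, 1]]

```text
time: 7.12
tool_pos: [0.5227, 0.0541, 0.3312]
tcp_rot: [[-0.905, 0.425, 0.001], [0.425, 0.905, 0.0], [-0.001, 0.0, -1.0]]
ft_force: [0.7, -0.1, -0.7]
opening: 0.0853
grasp_force: 0.0
```

```bash
python3 - <<'E'
from h import *
d=cam("wrist");cv2.imwrite("pics/w3.png",d["bgr"]);s=status.observe();print(s["tool_pos"])
print([np.round(proj(d,p),1) for p in([.5225,.0538,.055],[.5593,-.0218,.042],[.5593,-.0218,.014])])
m=cv2.inRange(d["hsv"],(105,130,60),(125,255,255))
c=max(cv2.findContours(m,0,2)[0],key=cv2.contourArea);e=cv2.fitEllipse(cv2.convexHull(c));print("disc",e,plane(d,*e[0],.014))
E
```

```text
[0.52253021 0.05405801 0.33059921]
[array([279.3, 212.1]), array([215.4, 283.2]), array([220.8, 268. ])]
disc ((220.27835083007812, 266.7101135253906), (65.14093017578125, 72.0306625366211), 101.84036254882812) [ 0.55793963 -0.02158791  0.014     ]
```

View pics/w3.png

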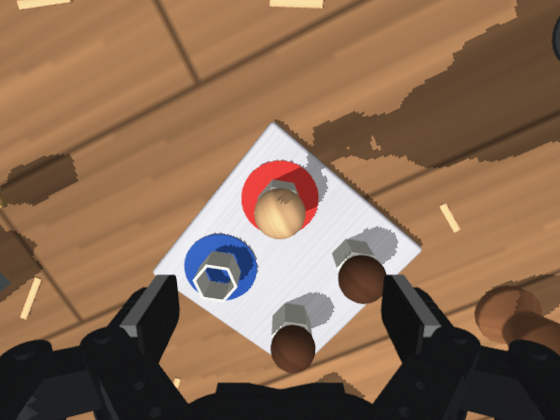

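The ball is seated on the red cup at (279,212), and the blue cup rim is at (215,283), matching the prediction. Next is the second ball.

Emit:
send_rows:
  targets:
    - [[0, 0, 0, -0.7, -0.98, 0, 1], [0, 0, 0, -0.7, -0.98, 0, 1], [0, 0, 0, -0.7, -0.98, 0, 1], [0, 0, 0, -0.7, -0.98, 0, 1], [0, 0, 0, -0.7, -0.98, 0, 1], [0, 0, 0, -0.7, -0.98, 0, 1], [0, 0, 0, -0.7, -0.98, 0, 1], [0, 0, 0, -0.7, -0.98, 0, 1]]

```text
time: 7.83
tool_pos: [0.5573, -0.1366, 0.33]
tcp_rot: [[-0.905, 0.425, -0.002], [0.425, 0.905, 0.001], [0.002, -0.0, -1.0]]
ft_force: [-0.5, 0.5, -0.5]
opening: 0.0856
grasp_force: 0.0
```

Emit:
send_rows:
  targets:
    - [[0, 0, 0, -0.7, -0.98, 0, 1], [0, 0, 0, -0.7, -0.98, 0, 1], [0, 0, 0, -0.7, -0.98, 0, 1], [0, 0, 0, -0.7, -0.98, 0, 1], [0, 0, 0, -0.7, -0.98, 0, 1], [0, 0, 0, -0.7, -0.98, 0, 1], [0, 0, 0, -0.7, -0.98, 0, 1], [0, 0, 0, -0.7, -0.98, 0, 1], [0, 0, 0, 0, 0, 0, 1], [0, 0, 0, 0, 0, 0, 1]]

```text
time: 8.67
tool_pos: [0.5921, -0.326, 0.3294]
tcp_rot: [[-0.905, 0.426, -0.002], [0.426, 0.905, 0.001], [0.002, 0.0, -1.0]]
ft_force: [-0.8, 0.6, -0.8]
opening: 0.0854
grasp_force: 0.0
```

```bash
python3 - <<'E'
from h import *
d=cam("wrist");cv2.imwrite("pics/w4.png",d["bgr"]);s=status.observe();t=np.array(s["tool_pos"]);R=np.array(s["tcp_rot"]);print(t)
u=np.array(proj(d,[.592,-.326,.037])).astype(int);print(u)
x0,y0=u-60;g=cv2.cvtColor(d["bgr"],6)[y0:y0+120,x0:x0+120];c=cv2.HoughCircles(g,cv2.HOUGH_GRADIENT,1,5,param1=80,param2=12,minRadius=20,maxRadius=28)
for q in c[0]:
  p=plane(d,q[0]+x0,q[1]+y0,.037);print(q[:2]+[x0,y0],q[2],p,R.T@(p-t)/.02)
E
```

```text
[ 0.59204867 -0.3250506   0.3298471 ]
[279 206]
[279.5 212.5] 23.9 [ 0.59603494 -0.32797231  0.037     ] [-0.27312195 -0.05519893 14.6417889 ]
[276.5 208.5] 27.4 [ 0.59208243 -0.32869969  0.037     ] [-0.10974272 -0.17218533 14.64206813]
[274.5 199.5] 25.2 [ 0.58485842 -0.32698986  0.037     ] [ 0.25351208 -0.24847415 14.64278665]
[283.5 198.5] 25.2 [ 0.58710468 -0.32034555  0.037     ] [ 0.29319687  0.09995997 14.64305476]
[285.5 192.5] 20.7 [ 0.58343726 -0.31693439  0.037     ] [ 0.53170445  0.17630708 14.64359372]
```

View pics/w4.png

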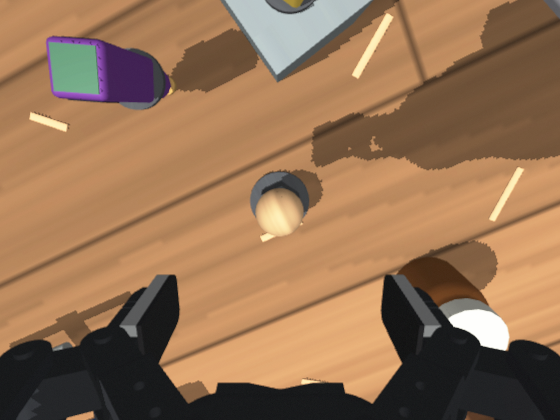

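The ball is at (279,212) on its rest. The jar at (455,310) is about 100 mm aside along the closing line, which is clear.

Emit:
send_rows:
  targets:
    - [[0, 0, 0, -0.26, -0.06, 1, 1], [0, 0, 0, 0, 0, 1, 1], [0, 0, 0, 0, 0, 1, 1], [0, 0, 0, 0, 0, 1, 1], [0, 0, 0, 0, 0, 1, 1], [0, 0, 0, 0, 0, 1, 1], [0, 0, 0, 0, 0, 0.9, 1], [0, 0, 0, 0, 0, 0, 1], [0, 0, 0, 0, 0, 0, -1], [0, 0, 0, 0, 0, 0, -1]]

```text
time: 9.55
tool_pos: [0.5967, -0.3279, 0.1944]
tcp_rot: [[-0.906, 0.424, 0.001], [0.424, 0.906, -0.0], [-0.001, -0.0, -1.0]]
ft_force: [-0.0, -1.1, 0.9]
opening: 0.0637
grasp_force: 0.0
```

Emit:
send_rows:
  targets:
    - [[0, 0, 0, 0, 0, 0, -1], [0, 0, 0, 0, 0, 0, -1], [0, 0, 0, 0, 0, 0, -1], [0, 0, 0, 0, 0, 0, -1], [0, 0, 0, 0, 0, 0, -1], [0, 0, 0, 0, 0, 0, -1], [0, 0, 0, 0, 0, 0, -1]]

```text
time: 10.13
tool_pos: [0.5967, -0.3285, 0.1943]
tcp_rot: [[-0.905, 0.425, 0.001], [0.425, 0.905, -0.001], [-0.002, -0.0, -1.0]]
ft_force: [-0.0, 0.2, 7.2]
opening: 0.0354
grasp_force: 59.3
```

Emit:
send_rows:
  targets:
    - [[0, 0, 0, 0, 0, -0.5, -1], [0, 0, 0, 0, 0, -1, -1], [0, 0, 0, 0, 0, -1, -1], [0, 0, 0, 0, 0, -1, -1], [0, 0, 0, 0, 0, -1, -1], [0, 0, 0, 0, 0, -1, -1], [0, 0, 0, 0, 0, -1, -1], [0, 0, 0, 0, 0, -0.5, -1], [0, 0, 0, 0, 0, 0, -1]]

```text
time: 10.88
tool_pos: [0.5967, -0.3285, 0.336]
tcp_rot: [[-0.905, 0.425, 0.003], [0.425, 0.905, -0.002], [-0.004, -0.001, -1.0]]
ft_force: [1.0, -0.2, -0.8]
opening: 0.0349
grasp_force: 59.8
```

Emit:
send_rows:
  targets:
    - [[0, 0, 0, 0.59, 0.935, 0, -1], [0, 0, 0, 0.59, 0.935, 0, -1], [0, 0, 0, 0.59, 0.935, 0, -1], [0, 0, 0, 0.59, 0.935, 0, -1], [0, 0, 0, 0.59, 0.935, 0, -1], [0, 0, 0, 0.59, 0.935, 0, -1], [0, 0, 0, 0.59, 0.935, 0, -1]]

```text
time: 11.47
tool_pos: [0.5767, -0.1736, 0.3321]
tcp_rot: [[-0.905, 0.425, -0.001], [0.425, 0.905, 0.001], [0.002, 0.0, -1.0]]
ft_force: [0.8, -0.1, 0.2]
opening: 0.0353
grasp_force: 59.8
```

Emit:
send_rows:
  targets:
    - [[0, 0, 0, 0.59, 0.935, 0, -1], [0, 0, 0, 0.59, 0.935, 0, -1], [0, 0, 0, 0.59, 0.935, 0, -1], [0, 0, 0, 0.59, 0.935, 0, -1], [0, 0, 0, 0.59, 0.935, 0, -1], [0, 0, 0, 0.59, 0.935, 0, -1], [0, 0, 0, 0.58, 0.935, 0, -1], [0, 0, 0, 0, 0, 0, -1], [0, 0, 0, 0, 0, 0, -1]]

```text
time: 12.22
tool_pos: [0.558, -0.0204, 0.3325]
tcp_rot: [[-0.906, 0.423, -0.001], [0.423, 0.906, 0.0], [0.001, -0.0, -1.0]]
ft_force: [0.7, 0.1, 0.3]
opening: 0.0354
grasp_force: 59.8
```

```bash
python3 - <<'E'
from h import *
d=cam("wrist");cv2.imwrite("pics/w5.png",d["bgr"]);s=status.observe();R=np.array(s["tcp_rot"]);t=np.array(s["tool_pos"]);print(t)
m=cv2.inRange(d["hsv"],(105,130,60),(125,255,255))
c=max(cv2.findContours(m,0,2)[0],key=cv2.contourArea);e=cv2.fitEllipse(cv2.convexHull(c));print("disc",e,plane(d,*e[0],.014))
u=np.array(proj(d,[.5585,-.0217,.042])).astype(int);print(u)
w=cv2.inRange(d["hsv"],(0,0,200),(179,60,255));k=np.zeros_like(w);k[u[1]-28:u[1]+26,u[0]-27:u[0]+27]=255;w&=k
n,l,st,ce=cv2.connectedComponentsWithStats(w);i=1+np.argmax(st[1:,4]);ys,xs=np.where(l==i)
q=cv2.minEnclosingCircle(np.c_[xs,ys].astype(np.float32));print("rim",st[i],q,plane(d,*q[0],.042))
print("ball exp px",[np.round(proj(d,t+R@[0,0,z]),1) for z in(.145,.15,.155,.16)])
g=cv2.cvtColor(d["bgr"],6)[240:370,230:335];print(cv2.HoughCircles(g,cv2.HOUGH_GRADIENT,1,60,param1=80,param2=10,minRadius=40,maxRadius=55)+[230,240,0])
E
```

```text
[ 0.55817321 -0.0211869   0.33261466]
disc ((278.41033935546875, 199.02951049804688), (73.5123062133789, 75.77430725097656), 87.41555786132812) [ 0.55812991 -0.02193246  0.014     ]
[278 208]
rim [255 188  47  43 384] ((278.0, 209.5), 23.436182022094727) [ 0.55890605 -0.02256198  0.042     ]
ball exp px [array([278.8, 316.7]), array([278.8, 309.2]), array([278.8, 302.3]), array([278.8, 295.8])]
[[[278.5        292.5         46.59999847]]]
```

Emit:
send_rows:
  targets:
    - [[0, 0, 0, -0.05, -0.04, 1, -1], [0, 0, 0, 0, 0, 1, -1], [0, 0, 0, 0, 0, 1, -1], [0, 0, 0, 0, 0, 1, -1], [0, 0, 0, 0, 0, 1, -1], [0, 0, 0, 0, 0, 0.6, -1], [0, 0, 0, 0, 0, 0.3, -1], [0, 0, 0, 0, 0, 0, -1], [0, 0, 0, 0, 0, 0, -1]]

```text
time: 13.02
tool_pos: [0.559, -0.0231, 0.2151]
tcp_rot: [[-0.905, 0.426, -0.0], [0.426, 0.905, -0.0], [0.0, -0.0, -1.0]]
ft_force: [-0.6, 0.0, -0.8]
opening: 0.0354
grasp_force: 59.9
```

Two millimetres more, then release and rise.

Emit:
send_rows:
  targets:
    - [[0, 0, 0, 0, 0, 0.1, -1], [0, 0, 0, 0, 0, 0, -1]]

```text
time: 13.18
tool_pos: [0.5591, -0.0227, 0.2135]
tcp_rot: [[-0.905, 0.425, 0.001], [0.425, 0.905, -0.0], [-0.001, 0.0, -1.0]]
ft_force: [1.2, -1.5, 1.0]
opening: 0.0355
grasp_force: 60.0
```

Emit:
send_rows:
  targets:
    - [[0, 0, 0, 0, 0, 0, 0.2], [0, 0, 0, 0, 0, 0, 0.4], [0, 0, 0, 0, 0, 0, 0.6], [0, 0, 0, 0, 0, 0, 0.8], [0, 0, 0, 0, 0, 0, 0.8], [0, 0, 0, 0, 0, 0, 0.8], [0, 0, 0, 0, 0, -0.5, 0.8], [0, 0, 0, 0, 0, -1, 0.8], [0, 0, 0, 0, 0, -1, 1], [0, 0, 0, 0, 0, -1, 1]]

```text
time: 14.02
tool_pos: [0.5587, -0.0223, 0.2848]
tcp_rot: [[-0.905, 0.425, -0.0], [0.425, 0.905, -0.0], [0.0, -0.0, -1.0]]
ft_force: [0.4, -1.2, 0.7]
opening: 0.0851
grasp_force: 0.0
```

Emit:
send_rows:
  targets:
    - [[0, 0, 0, 0, 0, -1, 1], [0, 0, 0, 0, 0, -1, 1], [0, 0, 0, 0, 0, -0.5, 1], [0, 0, 0, 0, 0, 0, 1], [0, 0, 0, 0, 0, 0, 1]]

```text
time: 14.43
tool_pos: [0.5588, -0.0223, 0.3338]
tcp_rot: [[-0.905, 0.425, 0.001], [0.425, 0.905, -0.0], [-0.001, 0.0, -1.0]]
ft_force: [-0.7, -0.3, 0.2]
opening: 0.0855
grasp_force: 0.0
```

```bash
python3 - <<'E'
from h import *
d=cam("wrist");S=cam("scene");s=status.observe();R=np.array(s["tcp_rot"]);t=np.array(s["tool_pos"]);print(t)
for p in([.5225,.0538,.055],[.5585,-.0218,.055]):print(np.round(proj(d,p),1),np.round(proj(S,p),1))
cv2.imwrite("pics/w6.png",np.hstack([d["bgr"][100:400,60:360],cv2.resize(S["bgr"][180:280,190:310],None,fx=3,fy=3)]))
E
```

```text
[ 0.55860198 -0.02229203  0.33262306]
[357.8 120. ] [248.4 201. ]
[280.3 210.3] [233.3 220.8]
```

View pics/w6.png

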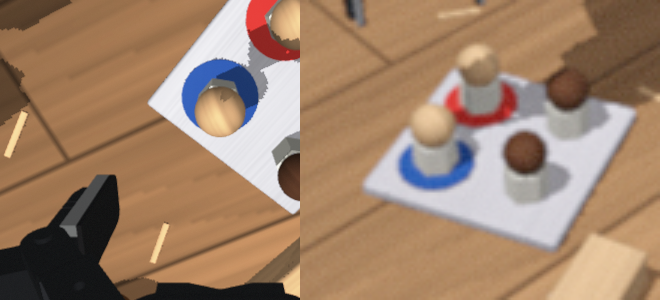

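Both pale balls are seated, on red and on blue. Now the meter.

Emit:
send_rows:
  targets:
    - [[0, 0, 0, -0.07, -0.97, -0.5, 1], [0, 0, 0, -0.07, -0.97, -0.5, 1], [0, 0, 0, -0.07, -0.97, -0.5, 1], [0, 0, 0, -0.07, -0.97, -0.5, 1], [0, 0, 0, -0.07, -0.97, -0.5, 1], [0, 0, 0, -0.07, -0.97, -0.4, 1], [0, 0, 0, -0.07, -0.97, -0.4, 1]]

```text
time: 15.12
tool_pos: [0.5095, -0.1502, 0.3988]
tcp_rot: [[-0.905, 0.425, -0.001], [0.425, 0.905, 0.001], [0.001, 0.0, -1.0]]
ft_force: [-0.5, -0.0, -0.0]
opening: 0.0855
grasp_force: 0.0
```

Emit:
send_rows:
  targets:
    - [[0, 0, 0, -0.07, -0.97, 0, 1], [0, 0, 0, -0.07, -0.97, 0, 1], [0, 0, 0, -0.07, -0.97, 0, 1], [0, 0, 0, -0.07, -0.97, 0, 1], [0, 0, 0, -0.07, -0.97, 0, 1], [0, 0, 0, -0.07, -0.97, 0, 1], [0, 0, 0, 0, 0, 0, 1], [0, 0, 0, 0, 0, 0, 1]]

```text
time: 15.78
tool_pos: [0.4679, -0.2589, 0.3984]
tcp_rot: [[-0.905, 0.426, -0.001], [0.426, 0.905, 0.001], [0.002, 0.0, -1.0]]
ft_force: [-0.3, 0.7, -0.5]
opening: 0.0854
grasp_force: 0.0
```

```bash
python3 - <<'E'
from h import *
d=cam("wrist");cv2.imwrite("pics/w7.png",d["bgr"]);s=status.observe();R=np.array(s["tcp_rot"]);t=np.array(s["tool_pos"]);print(t)
m=cv2.inRange(d["hsv"],(20,120,60),(36,255,255));m=cv2.morphologyEx(m,cv2.MORPH_OPEN,np.ones((3,3)))
c=max(cv2.findContours(m,0,2)[0],key=cv2.contourArea);q=cv2.approxPolyDP(cv2.convexHull(c),3,True)[:,0]
for u in q:print(u,plane(d,*u,.145).round(4))
E
```

```text
[ 0.4681049  -0.25832519  0.3986042 ]
[271 178] [ 0.4377 -0.251   0.145 ]
[297 192] [ 0.4533 -0.2396  0.145 ]
[300 215] [ 0.4686 -0.2443  0.145 ]
[282 240] [ 0.4796 -0.2628  0.145 ]
[253 222] [ 0.4596 -0.2749  0.145 ]
[258 198] [ 0.4461 -0.2645  0.145 ]
```

View pics/w7.png

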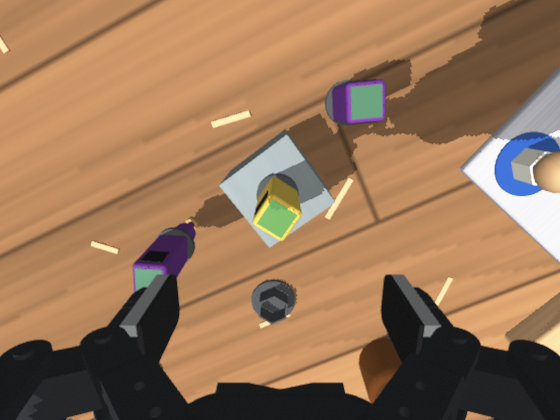

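The meter's green-topped yellow handle is at (277,217) in the stand, whose top corners are (289,131), (334,195), (272,246) and (220,185). The purple decoys are at (365,102) and (150,275).

```bash
python3 - <<'E'
from h import *
d=cam("wrist");s=status.observe();R=np.array(s["tcp_rot"]);t=np.array(s["tool_pos"])
hs=d["hsv"][215,278];print(hs)
m=cv2.inRange(d["hsv"],(37,60,60),(75,255,255));k=np.zeros_like(m);k[185:250,240:310]=255;m&=k
c=max(cv2.findContours(m,0,2)[0],key=cv2.contourArea)
P=np.array([plane(d,*u,.145)[:2] for u in c[:,0]],np.float32)
r=cv2.minAreaRect(P*1000);print("green",r,cv2.contourArea(c))
st=[plane(d,*u,.075) for u in((289,131),(334,195),(272,246),(220,185))];print(np.round(st,4).tolist(),np.mean(st,0))
for i in range(4):e=st[(i+1)%4]-st[i];print(np.degrees(np.arctan2(e[1],e[0]))%90,np.linalg.norm(e))
for u in((366,101),(150,280)):print("purple",plane(d,*u,.145))
print(t)
E
```

```text
[ 53 107 193]
green ((464.3665771484375, -259.6600646972656), (19.903207778930664, 19.818710327148438), 31.833715438842773) 768.0
[[0.4212, -0.2278, 0.075], [0.4867, -0.2152, 0.075], [0.5068, -0.2841, 0.075], [0.4371, -0.3001, 0.075]] [ 0.46294158 -0.25680475  0.075     ]
10.91015106084887 0.0667518253692884
16.216503626919803 0.07179412308999902
12.92914033216843 0.07155065221581677
12.369328277633016 0.07403123338912687
purple [ 0.41977771 -0.17775461  0.145     ]
purple [ 0.46776122 -0.35977404  0.145     ]
[ 0.46825724 -0.2579569   0.39876022]
```

Emit:
send_rows:
  targets:
    - [[0, 0, 0, 0.14, -0.16, 0, 1], [0, 0, 0.97, 0, 0, 0, 1], [0, 0, 0.97, 0, 0, 0, 1], [0, 0, 0.97, 0, 0, 0, 1], [0, 0, 0.97, 0, 0, 0, 1], [0, 0, 0.97, 0, 0, 0, 1], [0, 0, 0.97, 0, 0, 0, 1], [0, 0, 0, 0, 0, 0, 1], [0, 0, 0, 0, 0, 0, 1], [0, 0, 0, 0, 0, 0, 1]]

```text
time: 16.72
tool_pos: [0.4643, -0.2598, 0.3993]
tcp_rot: [[-0.526, 0.851, -0.0], [0.851, 0.526, 0.0], [0.0, -0.0, -1.0]]
ft_force: [0.8, -0.1, -0.0]
opening: 0.0855
grasp_force: 0.0
```

```bash
cat > m.py <<'E'
from h import *
d=cam("wrist");P0=[]
for _ in range(4):
    s=status.observe();P0.append(s["tool_pos"]);R=np.array(s["tcp_rot"]);d=cam("wrist")
    u=np.array(proj(d,[.4643,-.2597,.145])).astype(int)
    m=cv2.inRange(d["hsv"],(37,60,60),(75,255,255));k=np.zeros_like(m);k[u[1]-35:u[1]+35,u[0]-35:u[0]+35]=255;m&=k
    c=max(cv2.findContours(m,0,2)[0],key=cv2.contourArea)
    P=np.array([plane(d,*v,.145)[:2] for v in c[:,0]],np.float32)
    r=cv2.minAreaRect(P*1000);t=np.array(s["tool_pos"]);c0=np.array([*r[0],145])/1000
    print(t.round(4),np.degrees(np.arctan2(R[1,1],R[0,1])).round(2),r,(R.T@(c0-t)/.02).round(3))
print(s["joints"])
E
python3 m.py
```

```text
[ 0.4643 -0.2599  0.3993] 31.69 ((464.2939147949219, -259.6358947753906), (19.106679916381836, 19.1989688873291), 31.684906005859375) [9.0000e-03 6.0000e-03 1.2713e+01]
[ 0.4643 -0.26    0.3993] 31.64 ((464.313720703125, -259.7574462890625), (19.099132537841797, 19.200246810913086), 31.646209716796875) [9.0000e-03 7.0000e-03 1.2714e+01]
[ 0.4643 -0.26    0.3993] 31.62 ((464.30743408203125, -259.73480224609375), (19.098896026611328, 19.19953155517578), 31.620315551757812) [9.0000e-03 7.0000e-03 1.2714e+01]
[ 0.4643 -0.26    0.3993] 31.59 ((464.28955078125, -259.7996520996094), (19.09933090209961, 19.20001220703125), 31.59162712097168) [9.0000e-03 7.0000e-03 1.2714e+01]
[-3.80289983e+01  1.58739464e+01 -2.47270046e+00  7.16559884e+01
 -1.84858884e-04  2.03827361e+01]
```

Emit:
send_rows:
  targets:
    - [[0, 0, 0, 0, 0, 1, 1], [0, 0, 0, 0, 0, 1, 1], [0, 0, 0, 0, 0, 1, 1], [0, 0, 0, 0, 0, 1, 1], [0, 0, 0, 0, 0, 1, 1], [0, 0, 0, 0, 0, 0.8, 1], [0, 0, 0, 0, 0, 0.5, 1], [0, 0, 0, 0, 0, 0, 1]]

```text
time: 17.63
tool_pos: [0.4638, -0.2597, 0.2714]
tcp_rot: [[-0.523, 0.852, -0.002], [0.852, 0.523, 0.002], [0.003, -0.001, -1.0]]
ft_force: [0.1, 0.9, -0.1]
opening: 0.0856
grasp_force: 0.0
```

Emit:
send_rows:
  targets:
    - [[0, 0, 0, 0, 0, 0, -1], [0, 0, 0, 0, 0, 0, -1], [0, 0, 0, 0, 0, 0, -1], [0, 0, 0, 0, 0, 0, -1], [0, 0, 0, 0, 0, 0, -1], [0, 0, 0, 0, 0, 0, -1], [0, 0, 0, 0, 0, 0, -1], [0, 0, 0, 0, 0, 0, -1], [0, 0, 0, 0, 0, 0, -1], [0, 0, 0, 0, 0, 0, -1]]

```text
time: 18.47
tool_pos: [0.4644, -0.2601, 0.2739]
tcp_rot: [[-0.523, 0.852, 0.001], [0.852, 0.523, -0.001], [-0.001, 0.0, -1.0]]
ft_force: [-1.1, 1.0, 6.3]
opening: 0.0254
grasp_force: 58.6
```

Emit:
send_rows:
  targets:
    - [[0, 0, 0, 0, 0, -0.4, -1], [0, 0, 0, 0, 0, -0.7, -1], [0, 0, 0, 0, 0, -0.8, -1], [0, 0, 0, 0, 0, -0.8, -1], [0, 0, 0, 0, 0, -0.8, -1], [0, 0, 0, 0, 0, -0.8, -1], [0, 0, 0, 0, 0, -0.8, -1], [0, 0, 0, 0, 0, -0.4, -1], [0, 0, 0, 0, 0, 0, -1], [0, 0, 0, 0, 0, 0, -1]]

```text
time: 19.3
tool_pos: [0.4643, -0.2601, 0.3831]
tcp_rot: [[-0.523, 0.853, 0.0], [0.853, 0.523, -0.0], [-0.0, 0.0, -1.0]]
ft_force: [0.3, -0.4, -0.9]
opening: 0.0253
grasp_force: 59.0
```

```bash
python3 - <<'E'
from h import *
S,D,W=cam("scene"),cam("side"),cam("wrist");s=status.observe();t=np.array(s["tool_pos"]);print(t,s["ft_force"],s["joints"])
f=lambda d:[int(x) for x in proj(d,t-[0,0,.2])]
def crop(d,w=100,h=75,k=4):
    u=f(d);x=max(0,min(560-w,u[0]-w//2));y=max(0,min(420-h,u[1]-h//2));return cv2.resize(d["bgr"][y:y+h,x:x+w],(400,300))
cv2.imwrite("pics/w8.png",np.hstack([crop(S),crop(D)]));print(f(S),f(D))
E
```

```text
[ 0.46414493 -0.25997394  0.38237842] [-0.27770032  0.37676336 -2.61005057] [-3.80333657e+01  1.62351627e+01 -4.60353768e+00  6.92453357e+01
  3.71369927e-05  2.04538093e+01]
[112, 204] [349, 122]
```

View pics/w8.png

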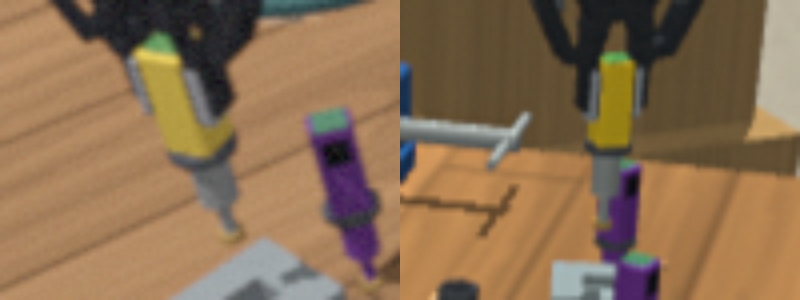

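The meter hangs upright in the fingers, clear of the stand, with its tip at about scene (120,226) and side (349,141). I carry it over the red-disc ball.

```bash
python3 - <<'E'
from h import *
S,D=cam("scene"),cam("side");t=np.array(status.observe()["tool_pos"])
p=t-[0,0,.2615];print(t,proj(S,p),proj(D,p),tri([ray(S,119.7,226.5),ray(D,349.5,141)])-t)
E
```

```text
[ 0.46418835 -0.26002124  0.38255896] (np.float64(119.03399515993465), np.float64(225.39843571757888)) (np.float64(348.45806483212635), np.float64(140.97473059361192)) [-0.00138976 -0.00038474 -0.26336714]
```

Emit:
send_rows:
  targets:
    - [[0, 0, 0, 0.4, 0.36, 0, -1], [0, 0, 0, 0.85, 0.765, 0, -1], [0, 0, 0, 0.85, 0.765, 0, -1], [0, 0, 0, 0.85, 0.765, 0, -1], [0, 0, 0, 0.85, 0.765, 0, -1], [0, 0, 0, 0.85, 0.765, 0, -1], [0, 0, 0, 0.85, 0.765, 0, -1]]

```text
time: 20.13
tool_pos: [0.4911, -0.1128, 0.3831]
tcp_rot: [[-0.523, 0.852, -0.0], [0.852, 0.523, 0.0], [0.0, -0.0, -1.0]]
ft_force: [0.5, -0.3, -1.6]
opening: 0.0251
grasp_force: 59.0
```

Emit:
send_rows:
  targets:
    - [[0, 0, 0, 0.85, 0.765, 0, -1], [0, 0, 0, 0.85, 0.765, 0, -1], [0, 0, 0, 0.85, 0.765, 0, -1], [0, 0, 0, 0.85, 0.765, 0, -1], [0, 0, 0, 0.85, 0.765, 0, -1], [0, 0, 0, 0.85, 0.765, 0, -1], [0, 0, 0, 0.85, 0.765, 0, -1], [0, 0, 0, 0.4, 0.38, 0, -1], [0, 0, 0, 0, 0, 0, -1], [0, 0, 0, 0, 0, 0, -1]]

```text
time: 20.97
tool_pos: [0.5224, 0.054, 0.3831]
tcp_rot: [[-0.524, 0.852, -0.0], [0.852, 0.524, -0.0], [0.0, -0.0, -1.0]]
ft_force: [-0.4, 0.2, -0.6]
opening: 0.0254
grasp_force: 59.0
```

```bash
python3 - <<'E'
from h import *
S,D=cam("scene"),cam("side")
a=[];F=[]
for i in range(12):
    cam("side");s=status.observe();a.append(s["tool_pos"]);F.append(s["ft_force"])
t=np.mean(a,0);print(t,np.std(a,0),np.mean(F,0),np.std(F,0))
R=np.array(s["tcp_rot"]);print(R.round(4).tolist());print("shift",(R.T@(np.array([.5226,.0538,0])-t)/.02).round(3))
for p in(t-[0,0,.2615],[.5226,.0538,.074]):print(proj(S,p),proj(D,p))
o=[]
for d in(S,D):
    u=np.array(proj(d,t-[0,0,.29])).astype(int);x,y=u-[50,40];o.append(cv2.resize(d["bgr"][y:y+75,x:x+100],(400,300),interpolation=2));print("org",x,y)
cv2.imwrite("pics/w9.png",np.hstack(o))
E
```

```text
[0.52255731 0.05323205 0.38329604] [4.31814438e-05 2.61728857e-04 2.65327422e-05] [ 0.03664926  0.36217535 -1.24830852] [0.29385991 0.42191861 0.51370406]
[[-0.5226, 0.8526, 0.0], [0.8526, 0.5226, -0.0], [-0.0, 0.0, -1.0]]
shift [2.3000e-02 1.7000e-02 1.9165e+01]
(np.float64(246.7692483472998), np.float64(180.42990359044867)) (np.float64(301.70088717421936), np.float64(181.95919245318834))
(np.float64(248.0424377692831), np.float64(195.2872793544623)) (np.float64(301.38260507810446), np.float64(198.25773978167084))
org 197 149
org 251 151
```

View pics/w9.png

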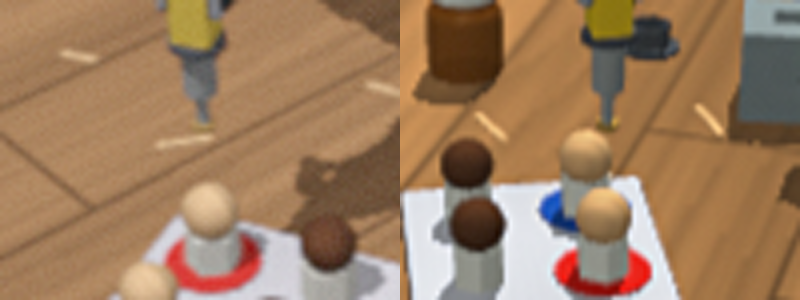

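The tip hangs straight above the red-disc ball in both views: scene tip (203,128) over ball (210,210), side tip (608,127) over ball (603,213). I lower it gently, watching the force.

Emit:
send_rows:
  targets:
    - [[0, 0, 0, 0.02, 0.01, 0.4, -1], [0, 0, 0, 0, 0, 0.5, -1], [0, 0, 0, 0, 0, 0.5, -1], [0, 0, 0, 0, 0, 0.4, -1], [0, 0, 0, 0, 0, 0.2, -1], [0, 0, 0, 0, 0, 0.1, -1], [0, 0, 0, 0, 0, 0.1, -1], [0, 0, 0, 0, 0, 0, -1], [0, 0, 0, 0, 0, 0, -1]]

```text
time: 22.42
tool_pos: [0.5226, 0.0541, 0.3395]
tcp_rot: [[-0.523, 0.853, 0.0], [0.853, 0.523, -0.0], [-0.0, 0.0, -1.0]]
ft_force: [1.0, 0.5, -1.2]
opening: 0.0253
grasp_force: 59.0
```

```bash
cat > f.py <<'E'
from h import *
a=[];F=[]
for i in range(10):
    cam("side");s=status.observe();a.append(s["tool_pos"]);F.append(s["ft_force"])
print(np.mean(a,0).round(5),np.std(a,0).round(5),np.mean(F,0),s["time"])
E
python3 f.py
```

```text
[0.52261 0.0541  0.33946] [4.0e-05 1.0e-05 1.1e-04] [ 0.1312427  -0.00150179 -1.03721306] 22.9167
```

Emit:
send_rows:
  targets:
    - [[0, 0, 0, 0, 0, 0.1, -1], [0, 0, 0, 0, 0, 0.1, -1], [0, 0, 0, 0, 0, 0.1, -1], [0, 0, 0, 0, 0, 0, -1], [0, 0, 0, 0, 0, 0, -1]]

```text
time: 23.33
tool_pos: [0.5226, 0.0541, 0.3332]
tcp_rot: [[-0.523, 0.853, -0.0], [0.853, 0.523, 0.0], [0.0, 0.0, -1.0]]
ft_force: [0.1, -0.2, 1.0]
opening: 0.0257
grasp_force: 59.3
```

```bash
python3 f.py
```

```text
[0.52258 0.0541  0.33334] [1.e-05 1.e-05 4.e-05] [ 0.14395396 -0.04292942  0.80136722] 23.8333
```

Emit:
send_rows:
  targets:
    - [[0, 0, 0, 0, 0, 0.1, -1], [0, 0, 0, 0, 0, 0.1, -1], [0, 0, 0, 0, 0, 0, -1], [0, 0, 0, 0, 0, 0, -1], [0, 0, 0, 0, 0, 0, -1]]

```text
time: 24.25
tool_pos: [0.5226, 0.0541, 0.3293]
tcp_rot: [[-0.523, 0.853, 0.0], [0.853, 0.523, -0.0], [-0.0, 0.0, -1.0]]
ft_force: [-0.5, 0.3, 2.2]
opening: 0.0252
grasp_force: 59.5
```

```bash
python3 f.py
```

```text
[0.52257 0.0541  0.32932] [1.e-05 1.e-05 3.e-05] [0.12936174 0.18216771 2.88915077] 24.75
```

The force has risen about 3.9 N, so the plunger is half way in. I hand it in.

```bash
python3 -c "
from plant import ticket;print(ticket.job_done())"
```

```text
the job is handed in; nothing more can be done
None
```

I set both pale balls on the red and blue cups and handed the job in with the meter held on the red-disc ball, plunger about 6 mm in by force (about 3.9 N); no verdict came back.

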